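Seat a thick glass rod in the V-block and hold it pressed

TASK

On this glass-bead bench, first push the V-block along the bench (do not lift or tip it) until it stands squarely inside the scribed outline, then take the thick glass rod from the rod rest, lift it over and lay it lengthwise and centred in the V. Press it down gently, with roughly 10 newtons (a kilogram's weight), so that it bears on both sloping sides of the V, and finish while still holding it pressed there. Do not bang the glass, and leave the thin rod, the jar, the tweezers and the dish alone.

Things in the scene. Friction and masses are not known exactly. Their poses are not given: they have to be found in the camera images.
- place: The marked place: a thin dark rectangular outline drawn on the metal sheet of the bench, nothing to bump into. Inside the lines it is 134 mm (its x axis) by 104 mm (its y axis). Origin at its centre on the bench surface; x along its long side, and the V-block lies towards -x from it at the start.
- vblock: Loose dark-metal V-block, 0.6 kg: base plate 110 (x) by 80 (y) by 12 mm high and two upright jaws 80 mm wide, 50 mm high, at x = -55..-30 and 30..55 mm, with a 60 mm finger gap between them down to the base. A V along x is cut in both jaws (see the sides). End faces (x = +-55) solid below 28 mm. Origin: centre of the underside. Starts 90-150 mm to the place's -x, up to 25 mm aside, 8 deg askew.
- vside_left: The 45 degree sloping side of the V at +y of the V-block (in both jaws), part of it; origin and axes are the V-block's own. It rises from the bottom of the V (y = 0, 28 mm up) to y = 22 mm, 50 mm up. The thick rod fully seated lies along x with its axis 47.8 mm above the V-block's underside.
- vside_right: The same sloping side at -y of the V-block (mirror image, y = 0 to -22 mm), part of the V-block; origin and axes are the V-block's own.
- rest: Rod rest, fixed, brick-coloured: base 104 (x) by 124 mm (y), 10 mm thick, and two notched rails 14 mm thick, 38 mm high, at x = -45 and 45 mm. V notches at y = -34 and 34 mm in each rail: two rods lie along x, one at each y. Between the rails there are 76 mm free for fingers, down to the base. Origin: centre of the underside.
- rod: The thick glass rod to be seated: a greenish glass cylinder 28 mm in diameter and 130 mm long, about 0.18 kg. Origin in its middle on its axis; x along its axis (it may be rolled, so y and z point anywhere across it). It starts in either pair of notches of the rest, its axis 45.8 mm above the bench.
- thin_rod: A thinner glass rod, 16 mm in diameter and 130 mm long, lying in the other pair of notches, its axis 37.3 mm above the bench: to be left alone. Origin in its middle, x along its axis.
- jar: A loose glass jar, 64 mm in diameter, with thin coloured rods standing in it to about 150 mm: to be left alone. Origin under its centre.
- tweezers: Loose flat steel tweezers, about 135 mm long, 6 mm high: to be left alone. Origin under their middle, x along their length.
- dish: A loose white ceramic bowl, 90 mm in diameter, 28 mm high: to be left alone. Origin under its centre.
There are look-alikes about, which are no part of the job. What is shaped like the vblock but blue is not meant. Leave any orange look-alike of the rod alone.

How it is judged:
By the outcome, as a careful person would: the job done as asked, in the order asked, and still so for the second after the job is handed in, while the arm keeps its last pose, push and grip.
It also fails if it takes over 61 s, if anything falls off the work surface, if the arm or the gripper's body presses on something with over 40 N, if the wrist force passes 120 N, or if a joint passes its speed limit or range.

ROBOT

A 6-joint arm with a two-finger parallel gripper is mounted at the origin on the work surface. World frame = base frame: x ahead of the robot, y to its left, z up, the work surface at z = 0. Lengths are in m, angles in rad, forces in N, time in s.
With the tool pointing down it reaches from about 0.325 to 0.775 m from the base axis. Payload 5.5 kg.
Tool frame: the origin (TCP) lies between the finger pads; the fingertips stand 25 mm ahead of it and the grasp point (between the pads) lies 6 mm ahead of it; z points along the fingers, y is the line along which they close (so a half turn about z gives the same grasp; the last joint's range is limited). The gripper opens to 85 mm and grips with 20 to 120 N. Pads are 22 mm wide; open, the fingers measure 114 mm over their backs; the gripper's body (76 mm by 85 mm) begins 54 mm behind the grasp point. The pads swing forward as they close: fully open they stand 13 mm farther back than shut.
Start: joints at [1.054, 0.091, 1.231, -0, 1.82, -0.057], TCP at [0.266, 0.538, 0.224] pointing down, gripper open.
Joint ranges: [-2.87, 2.87], [-0.86, 2.18], [0.17, 2.46], [-1.51, 4.65], [0.06, 2.69], [-2.65, 2.65]. Speed limits (rad/s): [2.57, 2.57, 3.01, 3.14, 3.14, 3.14].

INTERFACE

Orientations are given as a rotation vector (axis times angle).
In Python, from plant import observe, vision, job gives the robot as it stands.
- The arm moves only by the tool jog_arm, never from a script. Its argument "commands" is a list of rows, each a list of 7 numbers: the shift along the tool's x, y, z in mm, then the turn, a rotation vector about the tool's x, y, z in degrees, then the finger opening in mm, from 0 to 85.4. In form: [[x, y, z, wx, wy, wz, hand], ...]. A call has 1 to 8 rows; each row shifts and turns the commanded pose from where the row before left it, along the tool's axes as they then stand; what a row does not reach is not made up. A row lasts 1/8 s, in which the tool goes at most 62.5 mm and 10.7 degrees, less where a joint would pass 70% of its speed; a pose out of reach is approached as far as the arm can. A call with a gripper value outside its range is refused whole. The fingers move at their own pace and stop on an object; the grip force is fixed at half the most. Time passes only in rows, so rows that do not move let the fingers close. It gives the time, the measured TCP pose, the force, the opening and the grip force at its end, in the units of the state.
- observe(): the state, without advancing time (a new reading comes with each control period).
- vision.read_camera(name): name is "side" or "top"; returns a dict with "frame" (480x640x3 uint8, red, green, blue), "mtx" (3x3 intrinsics, pixels), "world_from_camera" (4x4, takes a point from camera to world coordinates). Camera axes: x right, y down, z forward; pixel columns grow to the right and rows downward; lengths in m; the calibration is good to about 2 mm. A picture is of the moment at which its call begins. There is no depth.
- job.job_done(): hands the job in; it is judged then, once.
Trained networks look in a picture, given as the dict that the camera call returned (one of the last four; its "shot" number tells which), for a name from the list of things; names that differ only in an ending like _2 or _b are one class to them, and where a whole thing is asked for, a point or a joint stands for the part that bears it (a point fixed in the world has none). Each returns a list of dicts, best first, with "confidence" (0 to 1); they miss things now and then, are a little off and sometimes report something else, mostly with a low value. They report only what shows in the picture. A call takes as long as a camera call. They do not tell look-alikes from the thing itself.
- vision.regions_of(thing, picture): "pixels" (480x640 bool, what is visible of it) and "extent" ([left, top, right, bottom] in pixels, round what is visible of it).
- vision.mark_of(thing, picture): "point" ([column, row] in pixels: a listed point, or the origin of a listed thing).
The state is a dict: "t": time; "joints": joint angles; "qvel": joint speeds; "joint_torque": joint torques, N m; "position": TCP position; "eef_rot": TCP orientation; "wrist_force": force on the tool from outside, world axes, zero at the start; "ft_torque": the same for the moment, N m; "gripper_width": finger opening in m; "finger_force": force on a finger pad.
Only numpy, scipy, OpenCV 4.12 (cv2) and the standard library are available. Lean on these libraries where they do the work, as an engineer would, in place of code of your own. Each camera call takes 0.05 s, during which the arm holds its last target. There are 200 camera calls.

## Working session

There is one attempt and no reset: what is moved stays moved. The work goes in short steps, Python scripts to look and compute and a tool call to move; the robot and the scene stay as the last step left them, time stands still between calls to the robot, and variables do not carry over. Pictures are saved under pics/ and viewed, at most 10 in all, crops included, and the job is handed in when it is done.

Besides the shell and the picture viewer there is one more tool, called after "Emit:" in YAML: its name, and indented under it one key for each argument. jog_arm: Moves the arm, as the interface text tells. Its arguments: {"type":"object","properties":{"commands":{"type":"array"}},"required":["commands"]}

```bash
mkdir -p pics; ls; cat > h.py <<'E'
import numpy as np, cv2
from plant import observe, vision, job
def ray(p,px):
    K=p["mtx"];T=np.array(p["world_from_camera"]);d=T[:3,:3]@np.linalg.solve(np.array(K),[px[0],px[1],1.]);return T[:3,3],d
def atz(p,px,z):
    o,d=ray(p,px);return o+d*(z-o[2])/d[2]
def proj(p,P):
    T=np.linalg.inv(np.array(p["world_from_camera"]));c=T[:3,:3]@np.array(P)+T[:3,3];u=np.array(p["mtx"])@c;return u[:2]/u[2]
def save(p,n): cv2.imwrite("pics/"+n,cv2.cvtColor(p["frame"],cv2.COLOR_RGB2BGR))
E
python3 - <<'E'
from h import *
np.set_printoptions(precision=3,suppress=True)
o=observe();print(o["t"],o["position"],o["eef_rot"],o["wrist_force"])
for c in("top","side"):
    p=vision.read_camera(c);save(p,c+"0.png");print(c,np.array(p["world_from_camera"]),p["mtx"])
    for n in("place","vblock","rest","rod","thin_rod","jar","tweezers","dish"):
        print(n,[(np.round(r["confidence"],2),r["extent"]) for r in vision.regions_of(n,p)][:3],[(np.round(r["confidence"],2),np.round(r["point"])) for r in vision.mark_of(n,p)][:3])
print(observe()["t"])
E
```

```text
pics
0.0 [0.266 0.537 0.223] [-0.716 -3.058  0.003] [-0.15  -0.119 -1.459]
top [[-0.029 -0.989  0.143  0.46 ]
 [-0.999  0.034  0.037  0.037]
 [-0.042 -0.142 -0.989  0.981]
 [ 0.     0.     0.     1.   ]] [[460.421   0.    317.299]
 [  0.    460.421 238.304]
 [  0.      0.      1.   ]]
place [(np.float64(0.88), [305.4, 218.9, 381.3, 278.0])] []
vblock [(np.float64(0.95), [372.4, 241.1, 433.2, 289.5]), (np.float64(0.85), [377.2, 313.5, 446.4, 367.8])] [(np.float64(0.75), array([412., 340.])), (np.float64(0.56), array([398., 264.]))]
rest [(np.float64(0.79), [189.9, 227.4, 247.5, 287.0]), (np.float64(0.25), [304.5, 133.6, 335.0, 182.0])] [(np.float64(0.61), array([223., 256.])), (np.float64(0.3), array([321., 167.]))]
rod [(np.float64(0.82), [113.4, 269.5, 171.4, 300.0]), (np.float64(0.68), [183.4, 263.1, 247.5, 281.4]), (np.float64(0.66), [306.3, 219.3, 380.1, 278.9])] [(np.float64(0.74), array([145., 285.])), (np.float64(0.72), array([213., 271.]))]
thin_rod [(np.float64(0.87), [184.6, 236.1, 248.0, 245.4])] [(np.float64(0.64), array([215., 239.]))]
jar [(np.float64(0.98), [303.7, 139
[... 874 characters left out ...]
(0.67), array([267., 229.]))]
rod [(np.float64(0.92), [239.3, 203.3, 268.8, 233.3]), (np.float64(0.83), [199.2, 203.6, 239.5, 218.8])] [(np.float64(0.6), array([217., 210.])), (np.float64(0.59), array([255., 218.]))]
thin_rod [(np.float64(0.67), [267.0, 207.0, 291.4, 223.1])] [(np.float64(0.68), array([279., 218.]))]
jar [(np.float64(0.95), [366.1, 186.2, 396.5, 250.0])] [(np.float64(0.76), array([379., 242.])), (np.float64(0.73), array([348., 304.]))]
tweezers [(np.float64(0.64), [203.7, 265.9, 255.1, 288.3])] [(np.float64(0.76), array([228., 277.])), (np.float64(0.4), array([281., 216.]))]
dish [(np.float64(0.83), [465.5, 312.2, 515.7, 347.1])] [(np.float64(0.69), array([487., 339.]))]
1.7
```

```bash
python3 - <<'E'
import cv2
a=cv2.imread("pics/top0.png")
cv2.imwrite("pics/c0.png",cv2.resize(a[130:380,100:460],(792,550),interpolation=cv2.INTER_CUBIC))
b=cv2.imread("pics/side0.png")
cv2.imwrite("pics/c1.png",cv2.resize(b[180:370,190:450],(780,570),interpolation=cv2.INTER_CUBIC))
E
```

```text
(no output)
```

View pics/c0.png

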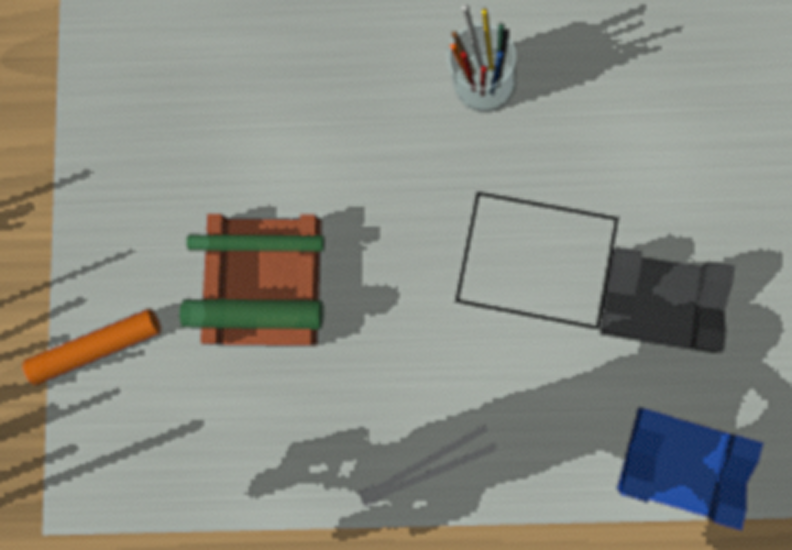

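View pics/c1.png

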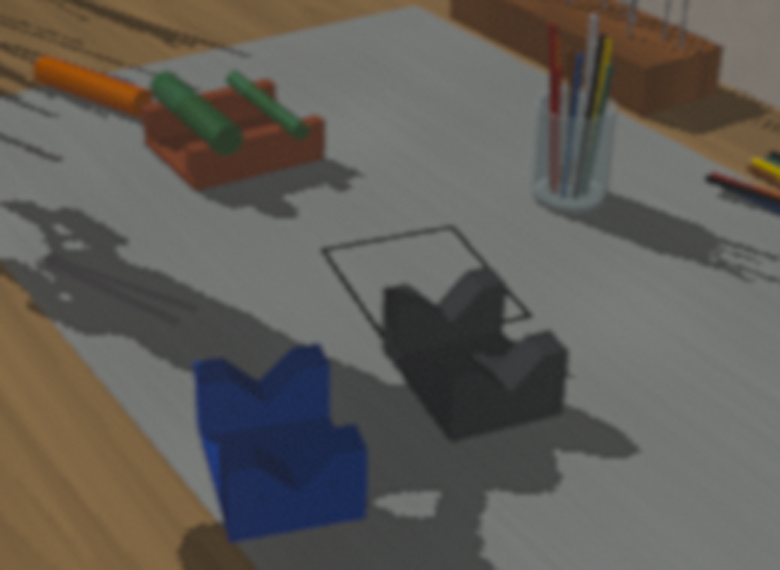

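The pictures show two V-blocks: the dark one at top px (398,264), beside the outline, and a blue one at (412,340). The dark one is meant, since the blue one is excluded. For the rod, the thick green one at (213,271) lies in the rest, while the orange look-alike at (145,285) lies on the bench, so the green one is meant. The thin rod at (215,239) is the slim green one. The enlarged crops confirm all of this.

Next I fit models to get the poses.

```bash
cat > fit.py <<'E'
from h import *
from scipy.optimize import minimize
def tf(q,P,z=0):
    c,s=np.cos(q[2]),np.sin(q[2]);P=np.array(P,float);R=np.array([[c,-s,0],[s,c,0],[0,0,1]]);return P@R.T+[q[0],q[1],z]
def box(x0,x1,y0,y1,z0,z1): return [[x,y,z] for x in(x0,x1) for y in(y0,y1) for z in(z0,z1)]
def vparts():
    L=[box(-.055,.055,-.04,.04,0,.012)]
    for a,b in((-.055,-.03),(.03,.055)):
        L.append(box(a,b,-.04,.04,0,.028))
        for s in(1,-1):
            L.append([[x,s*y,z] for x in(a,b) for y,z in((0,.028),(.022,.05),(.04,.05),(.04,.028))])
    return L
def rodparts(r=.014):
    t=np.linspace(0,2*np.pi,24);return [[[x,r*np.cos(a),r*np.sin(a)] for x in(-.065,.065) for a in t]]
def render(p,parts,q,z=0,S=4):
    m=np.zeros((480*S,640*S),np.uint8)
    for P in parts:
        u=np.array([proj(p,X) for X in tf(q,P,z)])
        cv2.fillConvexPoly(m,cv2.convexHull(np.round((u+.5)*S-.5).astype(np.int32)),1)
    return cv2.resize(m.astype(np.float32),(640,480),interpolation=cv2.INTER_AREA)
def fit(views,parts,q0,z=0):
    def cost(q): return sum(np.abs(render(p,parts,q,z)-m).sum()/m.sum() for p,m in views)
    s=np.array([[0,0,0],[.01,0,0],[0,.01,0],[0,0,.1]])
    r=minimize(cost,q0,method="Nelder-Mead",options=dict(initial_simplex=np.array(q0)+s,xatol=1e-4,fatol=1e-4,maxiter=150));return r.x,r.fun
def pick(n,p,px):
    best=[r for r in vision.regions_of(n,p) if r["extent"][0]-8<px[0]<r["extent"][2]+8 and r["extent"][1]-8<px[1]<r["extent"][3]+8]
    return best[0]["pixels"].astype(np.float32) if best else None
def fitplace(p,cs):
    q=np.array([atz(p,c,0)[:2] for c in cs]);g=cv2.cvtColor(p["frame"],cv2.COLOR_RGB2GRAY).astype(np.float32)
    return q
E
python3 - <<'E'
from fit import *
np.set_printoptions(precision=4,suppress=True)
pt=vision.read_camera("top");ps=vision.read_camera("side")
# place: dark-line response, fit rectangle outline
C=np.array([[478,193],[617,217],[600,327],[457,300]])/2.2+[100,130]
W=np.array([atz(pt,c,0)[:2] for c in C]);c0=W.mean(0);d=W[0]-W[1]+W[3]-W[2];q0=[*c0,np.arctan2(d[1],d[0])]
print("place clicks",q0,np.linalg.norm(W[0]-W[1]),np.linalg.norm(W[1]-W[2]))
e=np.linspace(-1,1,80);a,b=.0675,.0525
O=np.array([[a*t,s*b,0] for t in e for s in(1,-1)]+[[s*a,b*t,0] for t in e for s in(1,-1)])
def resp(p,k):
    g=cv2.cvtColor(p["frame"],cv2.COLOR_RGB2GRAY).astype(np.float32);bh=cv2.morphologyEx(g,cv2.MORPH_BLACKHAT,np.ones((7,7)));return cv2.GaussianBlur(bh,(0,0),k)
def fp(ps_,q,k):
    Rs=[(p,resp(p,k)) for p in ps_]
    def cost(q):
        return -sum(cv2.remap(R,np.array([proj(p,X) for X in tf(q,O)],np.float32).reshape(-1,1,2),None,cv2.INTER_LINEAR).clip(0,25).mean() for p,R in Rs)
    r=minimize(cost,q,method="Nelder-Mead",options=dict(initial_simplex=np.array(q)+[[0,0,0],[.006,0,0],[0,.006,0],[0,0,.06]],xatol=1e-4));return r.x,r.fun
q,_=fp([pt],q0,2.5);Q=fp([pt],q,1);print("place top",Q);Q2=fp([pt,ps],Q[0],1.);print("both",Q2)
def both(n,parts,pxt,pxs,z,q0):
    mt=pick(n,pt,pxt);ms=pick(n,ps,pxs)
    v=[(p,m) for p,m in((pt,mt),(ps,ms)) if m is not None]
    for vv in ([v[0]],v): print(n,len(vv),*fit(vv,parts,q0,z))
g=atz(pt,[398,264],.0)
both("vblock",vparts(),[400,264],[348,300],0,[g[0],g[1],Q[0][2]])
g=atz(pt,[213,271],.046);both("rod",rodparts(),[213,271],[254,218],.0458,[g[0],g[1],np.pi/2])
for n,px in(("thin_rod",[215,240]),("jar",[317,166]),("tweezers",[295,342]),("dish",[499,189])): print(n,atz(pt,px,0.01))
for c in([372,313],[446,367],[377,367]):print("blue",atz(pt,c,0.03))
print("orange",atz(pt,[145,285],.015))
E
```

```text
place clicks [np.float64(0.5795041859617126), np.float64(0.01658481022078177), np.float64(1.3566398490876463)] 0.1381510281294128 0.10871380000078665
place top (array([0.5785, 0.0164, 1.3484]), np.float64(-22.646883010864258))
both (array([0.5785, 0.0167, 1.3489]), np.float64(-39.96061325073242))
vblock 1 [ 0.5335 -0.1005  1.3865] 0.02376447059214115
vblock 2 [ 0.533  -0.1008  1.3804] 0.0605764240026474
rod 1 [0.5315 0.285  1.5172] 0.07023745775222778
rod 2 [0.5312 0.285  1.5225] 0.17613133788108826
thin_rod [0.6042 0.2941 0.01  ]
jar [0.7596 0.0699 0.01  ]
tweezers [0.3851 0.1262 0.01  ]
dish [ 0.6929 -0.3164  0.01  ]
blue [ 0.4403 -0.0337  0.03  ]
blue [ 0.3304 -0.1752  0.03  ]
blue [ 0.3336 -0.0389  0.03  ]
orange [0.512  0.4426 0.015 ]
```

```bash
cat > go.py <<'E'
import sys
from h import *
from scipy.spatial.transform import Rotation as Ro
def go(x,y,z,yaw,n,hand):
    "tool x at world angle yaw (deg), tool down"
    o=observe();R=Ro.from_rotvec(o["eef_rot"]);c,s=np.cos(np.radians(yaw)),np.sin(np.radians(yaw))
    G=Ro.from_matrix(np.array([[c,s,0],[s,-c,0],[0,0,-1]]));r=(R.inv()*G).as_rotvec();d=np.array([x,y,z])-o["position"]
    print("t",o["t"],"pos",np.round(o["position"],4),"yaw",np.round(np.degrees(np.arctan2(*R.as_matrix()[[1,0],0])),2),"F",np.round(o["wrist_force"],1))
    for i in range(n):
        Ri=R*Ro.from_rotvec(r*i/n);print(list(np.round(Ri.inv().apply(d/n)*1e3,1))+list(np.round(np.degrees(r)/n,2))+[hand])
if __name__=="__main__": a=list(map(float,sys.argv[1:]));go(*a[:4],int(a[4]),a[5])
E
python3 go.py .516 -.185 .16 77.3 16 36
```

```text
t 2.0 pos [0.2663 0.5377 0.2239] yaw 153.66 F [ 0.2 -0.1 -0.1]
[np.float64(-34.0), np.float64(-33.6), np.float64(4.0), np.float64(0.0), np.float64(-0.0), np.float64(4.77), 36.0]
[np.float64(-36.7), np.float64(-30.6), np.float64(4.0), np.float64(0.0), np.float64(-0.0), np.float64(4.77), 36.0]
[np.float64(-39.1), np.float64(-27.4), np.float64(4.0), np.float64(0.0), np.float64(-0.0), np.float64(4.77), 36.0]
[np.float64(-41.3), np.float64(-24.1), np.float64(4.0), np.float64(0.0), np.float64(-0.0), np.float64(4.77), 36.0]
[np.float64(-43.1), np.float64(-20.6), np.float64(4.0), np.float64(0.0), np.float64(-0.0), np.float64(4.77), 36.0]
[np.float64(-44.7), np.float64(-16.9), np.float64(4.0), np.float64(0.0), np.float64(-0.0), np.float64(4.77), 36.0]
[np.float64(-45.9), np.float64(-13.1), np.float64(4.0), np.float64(0.0), np.float64(-0.0), np.float64(4.77), 36.0]
[np.float64(-46.9), np.float64(-9.3), np.float64(4.0), np.float64(0.0), np.float64(-0.0), np.float64(4.77), 36.0]
[np.float64(-47.5), np.float64(-5.3), np.float64(4.0), np.float64(0.0), np.float64(-0.0), np.float64(4.77), 36.0]
[np.float64(-47.8), np.float64(-1.4), np.float64(4.0), np.float64(0.0), np.float64(-0.0), np.float64(4.77), 36.0]
[np.float64(-47.7), np.float64(2.6), np.float64(4.0), np.float64(0.0), np.float64(-0.0), np.float64(4.77), 36.0]
[np.float64(-47.3), np.float64(6.6), np.float64(4.0), np.float64(0.0), np.float64(-0.0), np.float64(4.77), 36.0]
[np.float64(-46.6), np.float64(10.5), np.float64(4.0), np.float64(0.0), np.float64(-0.0), np.float64(4.77), 36.0]
[np.float64(-45.6), np.float64(14.3), np.float64(4.0), np.float64(0.0), np.float64(-0.0), np.float64(4.77), 36.0]
[np.float64(-44.2), np.float64(18.1), np.float64(4.0), np.float64(0.0), np.float64(-0.0), np.float64(4.77), 36.0]
[np.float64(-42.6), np.float64(21.7), np.float64(4.0), np.float64(0.0), np.float64(-0.0), np.float64(4.77), 36.0]
```

Emit:
jog_arm:
  commands:
    - [-34,-34,4,0,0,4.8,36]
    - [-37,-31,4,0,0,4.8,36]
    - [-39,-27,4,0,0,4.8,36]
    - [-41,-24,4,0,0,4.8,36]
    - [-43,-21,4,0,0,4.8,36]
    - [-45,-17,4,0,0,4.8,36]
    - [-46,-13,4,0,0,4.8,36]
    - [-47,-9,4,0,0,4.8,36]

```text
t: 3.0
position: [0.3908, 0.1741, 0.192]
eef_rot: [1.685, 2.651, 0.001]
wrist_force: [0.1, 1.3, 1.2]
gripper_width: 0.0358
finger_force: 0.0
```

Emit:
jog_arm:
  commands:
    - [-47,-5,4,0,0,4.8,36]
    - [-48,-1,4,0,0,4.8,36]
    - [-48,3,4,0,0,4.8,36]
    - [-47,7,4,0,0,4.8,36]
    - [-47,10,4,0,0,4.8,36]
    - [-46,14,4,0,0,4.8,36]
    - [-44,18,4,0,0,4.8,36]
    - [-43,22,4,0,0,4.3,36]

```text
t: 4.0
position: [0.5145, -0.1884, 0.1599]
eef_rot: [2.455, 1.96, 0.001]
wrist_force: [0.3, 0.8, 0.7]
gripper_width: 0.0361
finger_force: 0.0
```

```bash
python3 go.py .516 -.185 .034 77.3 4 36
```

```text
t 4.0 pos [ 0.5145 -0.1884  0.1599] yaw 77.2 F [0.3 0.8 0.7]
[np.float64(0.9), np.float64(0.2), np.float64(31.5), np.float64(0.01), np.float64(-0.0), np.float64(-0.03), 36.0]
[np.float64(0.9), np.float64(0.2), np.float64(31.5), np.float64(0.01), np.float64(-0.0), np.float64(-0.03), 36.0]
[np.float64(0.9), np.float64(0.2), np.float64(31.5), np.float64(0.01), np.float64(-0.0), np.float64(-0.03), 36.0]
[np.float64(0.9), np.float64(0.2), np.float64(31.5), np.float64(0.01), np.float64(-0.0), np.float64(-0.03), 36.0]
```

Emit:
jog_arm:
  commands:
    - [0,0,40,0,0,0,36]
    - [0,0,40,0,0,0,36]
    - [0,0,30,0,0,0,36]
    - [0,0,14,0,0,0,36]
    - [0,0,2,0,0,0,36]
    - [8,0,0,0,0,0,36]
    - [6,0,0,0,0,0,36]
    - [2,0,0,0,0,0,36]

```text
t: 5.0
position: [0.5183, -0.1707, 0.0349]
eef_rot: [2.451, 1.963, 0.001]
wrist_force: [-0.3, 0.2, 0.5]
gripper_width: 0.0357
finger_force: 0.0
```

Emit:
jog_arm:
  commands:
    - [2,0,0,0,0,0,36]
    - [2,0,0,0,0,0,36]
    - [2,0,0,0,0,0,36]
    - [2,0,0,0,0,0,36]

```text
t: 5.5
position: [0.5191, -0.1641, 0.0338]
eef_rot: [2.452, 1.962, -0.002]
wrist_force: [-2.6, -4.4, 0.6]
gripper_width: 0.0358
finger_force: 1.9
```

Emit:
jog_arm:
  commands:
    - [3,0,0,0,0,0,36]
    - [4,0,0,0,0,0,36]
    - [6,1,0,0,0,0,36]
    - [7,1.2,0,0,0,0,36]
    - [7,1.2,0,0,0,0,36]
    - [7,1.2,0,0,0,0,36]
    - [7,1.2,0,0,0,0,36]
    - [7,1.2,0,0,0,0,36]

```text
t: 6.5
position: [0.5369, -0.1176, 0.0338]
eef_rot: [-2.452, -1.963, 0.0]
wrist_force: [-1.9, -4.2, 0.2]
gripper_width: 0.0361
finger_force: 1.8
```

Emit:
jog_arm:
  commands:
    - [7,1.2,0,0,0,0,36]
    - [7,1.2,0,0,0,0,36]
    - [7,1.2,0,0,0,0,36]
    - [7,1.2,0,0,0,0,36]
    - [7,1.2,0,0,0,0,36]
    - [5,1,0,0,0,0,36]
    - [2,0.4,0,0,0,0,36]
    - [0,0,0,0,0,0,36]

```text
t: 7.5
position: [0.5533, -0.0783, 0.0338]
eef_rot: [-2.452, -1.963, -0.001]
wrist_force: [0.0, -1.3, -0.0]
gripper_width: 0.0361
finger_force: 0.7
```

```bash
cat > mv.py <<'E'
from fit import *
import sys
np.set_printoptions(precision=4,suppress=True)
PL=np.array([.5785,.0167,1.3489])
q0=np.array([float(a) for a in sys.argv[1:4]])
V=[]
for c in("top","side"):
    p=vision.read_camera(c);save(p,c+sys.argv[4]+".png");m=pick("vblock",p,proj(p,[q0[0],q0[1],.025]));
    if m is not None: V.append((p,m))
for v in ([[x] for x in V]+[V]):
    q,f=fit(v,vparts(),q0);c,s=np.cos(PL[2]),np.sin(PL[2]);d=PL[:2]-q[:2]
    print(len(v),q,f,"to go mm x,y(place):",1e3*(c*d[0]+s*d[1]),1e3*(-s*d[0]+c*d[1]),"yaw err deg",np.degrees(q[2]-PL[2]))
o=observe();print(o["t"],o["position"],o["wrist_force"])
E
python3 mv.py .568 -.015 1.349 1
```

```text
1 [ 0.5699 -0.0129  1.3281] 0.5092800259590149 to go mm x,y(place): 30.808783007539205 -1.8445750710347955 yaw err deg -1.1929605920782194
1 [ 0.5685 -0.0151  1.3362] 0.5246913433074951 to go mm x,y(place): 33.22460427746174 -2.790895247150169 yaw err deg -0.7267432540448736
2 [ 0.569  -0.0142  1.3335] 1.0377838611602783 to go mm x,y(place): 32.23978243214622 -2.499505077000399 yaw err deg -0.8846309389618986
7.7 [ 0.5533 -0.0784  0.0339] [ 0.3255  0.5693 -0.1435]
```

Emit:
jog_arm:
  commands:
    - [5,0.6,0,0,0,0,36]
    - [6,0.6,0,0,0,0,36]
    - [6,0.6,0,0,0,0,36]
    - [6,0.6,0,0,0,0,36]
    - [5,0.4,0,0,0,0,36]
    - [3,0.2,0,0,0,0,36]
    - [1,0,0,0,0,0,36]
    - [0,0,0,0,0,0,36]

```text
t: 8.7
position: [0.5632, -0.048, 0.0339]
eef_rot: [-2.452, -1.963, -0.001]
wrist_force: [-0.7, -2.0, 0.9]
gripper_width: 0.0356
finger_force: 1.4
```

Emit:
jog_arm:
  commands:
    - [-10,0,0,0,0,0,36]
    - [-30,0,0,0,0,0,36]
    - [-45,0,-20,0,0,0,36]
    - [-50,0,-30,0,0,0,36]
    - [-50,0,-50,0,0,0,36]

```text
t: 9.32
position: [0.5225, -0.224, 0.1274]
eef_rot: [-2.45, -1.961, 0.0]
wrist_force: [0.1, 0.8, 0.5]
gripper_width: 0.0361
finger_force: 0.0
```

```bash
python3 mv.py .5785 .0167 1.349 2
```

```text
1 [0.5791 0.0156 1.3434] 0.031002791598439217 to go mm x,y(place): 0.9010726219390853 0.8663813838158084 yaw err deg -0.31403717389541713
1 [0.5786 0.0156 1.3482] 0.04101882129907608 to go mm x,y(place): 1.055007938512371 0.3605186767821564 yaw err deg -0.040863521645686955
2 [0.579  0.0161 1.3511] 0.07345271110534668 to go mm x,y(place): 0.49730183374001086 0.61749489483791 yaw err deg 0.12701334313896379
9.525 [ 0.5241 -0.224   0.1292] [ 0.0058  0.0504 -0.9526]
```

```bash
python3 - <<'E'
from fit import *
np.set_printoptions(precision=4,suppress=True)
V=[];P=[]
for c in("top","side"):
    p=vision.read_camera(c);P.append(p);m=pick("rod",p,proj(p,[.5315,.285,.0458]))
    if m is not None: V.append((p,m))
for v in [[x] for x in V]+[V]: print(*fit(v,rodparts(),[.5315,.285,1.52],.0458))
q=fit(V,rodparts(),[.5315,.285,1.52],.0458)[0]
im=[]
for p in P:
    S=3;a=cv2.resize(cv2.cvtColor(p["frame"],cv2.COLOR_RGB2BGR),None,fx=S,fy=S,interpolation=cv2.INTER_CUBIC)
    for parts,qq,z,col in((rodparts(),q,.0458,(255,0,255)),(vparts(),[.579,.0159,1.349],0,(0,255,255))):
        r=(cv2.resize(render(p,parts,qq,z),None,fx=S,fy=S)>.5).astype(np.uint8);cv2.drawContours(a,cv2.findContours(r,0,1)[0],-1,col,1)
    im.append(a)
cv2.imwrite("pics/o.png",np.hstack([cv2.resize(im[0][630:870,520:1160],(480,180)) if 0 else im[0][640:860,530:770],im[0][640:860,900:1150],im[1][590:810,690:970]]))
from go import go
go(*q[:2],.16,np.degrees(q[2]),12,56)
E
```

```text
[0.5316 0.2855 1.5385] 0.06057903543114662
[0.5306 0.2839 1.5231] 0.07353895902633667
[0.5312 0.2854 1.5266] 0.1588761806488037
t 9.725 pos [ 0.5235 -0.2217  0.1263] yaw 77.43 F [-0.4  0.   0.4]
[np.float64(41.4), np.float64(-8.6), np.float64(-2.7), np.float64(-0.01), np.float64(-0.01), np.float64(-0.84), 56]
[np.float64(41.5), np.float64(-8.0), np.float64(-2.7), np.float64(-0.01), np.float64(-0.01), np.float64(-0.84), 56]
[np.float64(41.6), np.float64(-7.4), np.float64(-2.8), np.float64(-0.01), np.float64(-0.01), np.float64(-0.84), 56]
[np.float64(41.7), np.float64(-6.7), np.float64(-2.8), np.float64(-0.01), np.float64(-0.01), np.float64(-0.84), 56]
[np.float64(41.8), np.float64(-6.1), np.float64(-2.8), np.float64(-0.01), np.float64(-0.01), np.float64(-0.84), 56]
[np.float64(41.9), np.float64(-5.5), np.float64(-2.8), np.float64(-0.01), np.float64(-0.01), np.float64(-0.84), 56]
[np.float64(42.0), np.float64(-4.9), np.float64(-2.8), np.float64(-0.01), np.float64(-0.01), np.float64(-0.84), 56]
[np.float64(42.0), np.float64(-4.3), np.float64(-2.8), np.float64(-0.01), np.float64(-0.01), np.float64(-0.84), 56]
[np.float64(42.1), np.float64(-3.7), np.float64(-2.8), np.float64(-0.01), np.float64(-0.01), np.float64(-0.84), 56]
[np.float64(42.2), np.float64(-3.1), np.float64(-2.8), np.float64(-0.01), np.float64(-0.01), np.float64(-0.84), 56]
[np.float64(42.2), np.float64(-2.5), np.float64(-2.8), np.float64(-0.01), np.float64(-0.01), np.float64(-0.84), 56]
[np.float64(42.2), np.float64(-1.8), np.float64(-2.8), np.float64(-0.01), np.float64(-0.01), np.float64(-0.84), 56]
```

View pics/o.png

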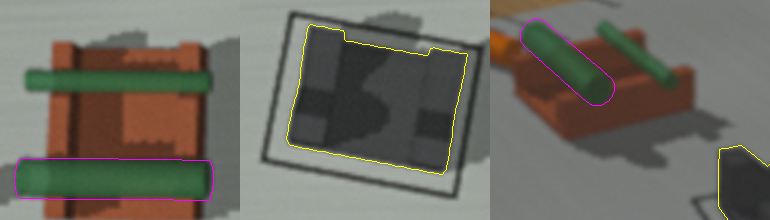

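The V-block (yellow contour) stands centred in the outline, and the magenta contours match the thick green rod in both views. Next I fetch the rod.

Emit:
jog_arm:
  commands:
    - [41,-9,-3,0,0,-0.9,56]
    - [42,-8,-3,0,0,-0.9,56]
    - [42,-7,-3,0,0,-0.9,56]
    - [42,-7,-3,0,0,-0.9,56]
    - [42,-6,-3,0,0,-0.8,56]
    - [42,-6,-3,0,0,-0.8,56]
    - [42,-5,-3,0,0,-0.8,56]
    - [42,-4,-3,0,0,-0.8,56]

```text
t: 10.72
position: [0.5273, 0.1185, 0.1509]
eef_rot: [-2.329, -2.107, 0.002]
wrist_force: [-0.2, 0.4, 0.3]
gripper_width: 0.0559
finger_force: 0.0
```

Emit:
jog_arm:
  commands:
    - [42,-4,-3,0,0,-0.8,56]
    - [42,-3,-3,0,0,-0.8,56]
    - [42,-2,-2,0,0,-0.8,56]
    - [42,-2,-2,0,0,-0.8,56]
    - [0,0,0,0,0,0,56]

```text
t: 11.35
position: [0.5294, 0.2879, 0.1605]
eef_rot: [-2.265, -2.175, 0.003]
wrist_force: [-0.4, -1.3, -0.4]
gripper_width: 0.0555
finger_force: 0.0
```

```bash
python3 go.py .5312 .285 .052 87.5 4 56
```

```text
t 11.35 pos [0.5294 0.2879 0.1605] yaw 87.67 F [-0.4 -1.3 -0.4]
[np.float64(-0.7), np.float64(0.6), np.float64(27.1), np.float64(-0.04), np.float64(0.0), np.float64(0.04), 56.0]
[np.float64(-0.7), np.float64(0.5), np.float64(27.1), np.float64(-0.04), np.float64(0.0), np.float64(0.04), 56.0]
[np.float64(-0.7), np.float64(0.5), np.float64(27.1), np.float64(-0.04), np.float64(0.0), np.float64(0.04), 56.0]
[np.float64(-0.7), np.float64(0.5), np.float64(27.1), np.float64(-0.04), np.float64(0.0), np.float64(0.04), 56.0]
```

Emit:
jog_arm:
  commands:
    - [-3,2,30,0,0,0,56]
    - [0,0,30,0,0,0,56]
    - [0,0,25,0,0,0,56]
    - [0,0,15,0,0,0,56]
    - [0,0,6,0,0,0,50]
    - [0,0,2.5,0,0,0,40]
    - [0,0,0,0,0,0,34]
    - [0,0,0,0,0,0,31]

```text
t: 12.35
position: [0.5333, 0.2817, 0.0546]
eef_rot: [2.272, 2.169, 0.002]
wrist_force: [0.8, 0.1, 0.9]
gripper_width: 0.0308
finger_force: 0.0
```

Emit:
jog_arm:
  commands:
    - [0,0,0,0,0,0,29]
    - [0,0,0,0,0,0,27]
    - [0,0,0,0,0,0,24]
    - [0,0,0,0,0,0,20]
    - [0,0,0,0,0,0,20]

```text
t: 12.98
position: [0.5328, 0.2815, 0.0536]
eef_rot: [2.272, 2.17, 0.0]
wrist_force: [0.1, -0.1, -0.4]
gripper_width: 0.0198
finger_force: 0.0
```

```bash
python3 - <<'E'
from fit import *
p=vision.read_camera("side");a=cv2.cvtColor(p["frame"],cv2.COLOR_RGB2BGR)
t=vision.read_camera("top");b=cv2.cvtColor(t["frame"],cv2.COLOR_RGB2BGR)
f=lambda i:cv2.resize(i,(390,390),interpolation=cv2.INTER_CUBIC)
cv2.imwrite("pics/g1.png",np.hstack([f(a[145:275,190:320]),f(b[190:320,150:280])]))
print(observe()["gripper_width"],observe()["finger_force"],observe()["t"])
E
```

```text
0.020262799205356376 0.0 13.075
```

View pics/g1.png

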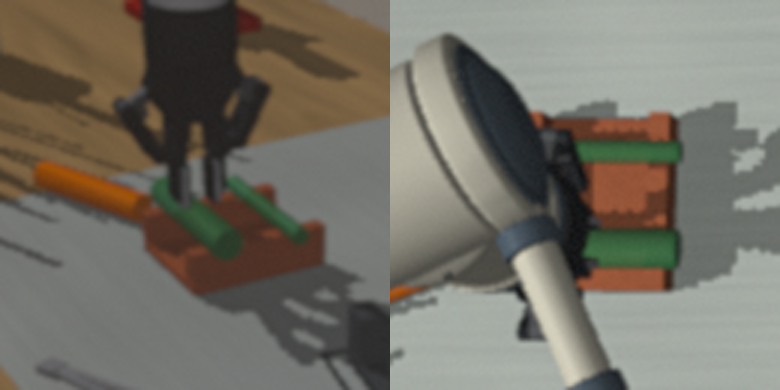

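```bash
python3 - <<'E'
from fit import *
np.set_printoptions(precision=1,suppress=True)
p=vision.read_camera("side");o=observe();P=np.array(o["position"]);print(P)
for z in(.025,.035,.045,.055,.065):print(z,[proj(p,[P[0]+s*.017,P[1]-.011,z]) for s in(-1,1)])
print("rod ends",[proj(p,[.5312,.2854+s*.065,.0458]) for s in(-1,1)], "rod",np.array([proj(p,[.5312,.2854,.0598])]))
a=cv2.cvtColor(p["frame"],cv2.COLOR_RGB2BGR)
cv2.imwrite("pics/g2.png",cv2.resize(a[180:250,225:305],(800,700),interpolation=cv2.INTER_CUBIC)[:600])
E
```

```text
[0.5 0.3 0.1]
0.025 [array([252.3, 227.5]), array([264.3, 224.4])]
0.035 [array([252.2, 223.9]), array([264.2, 220.9])]
0.045 [array([252. , 220.3]), array([264.1, 217.3])]
0.055 [array([251.8, 216.6]), array([264. , 213.7])]
0.065 [array([251.6, 212.9]), array([263.8, 210.1])]
rod ends [array([267.1, 226. ]), array([243.4, 207.7])] rod [[254.5 211.4]]
```

View pics/g2.png

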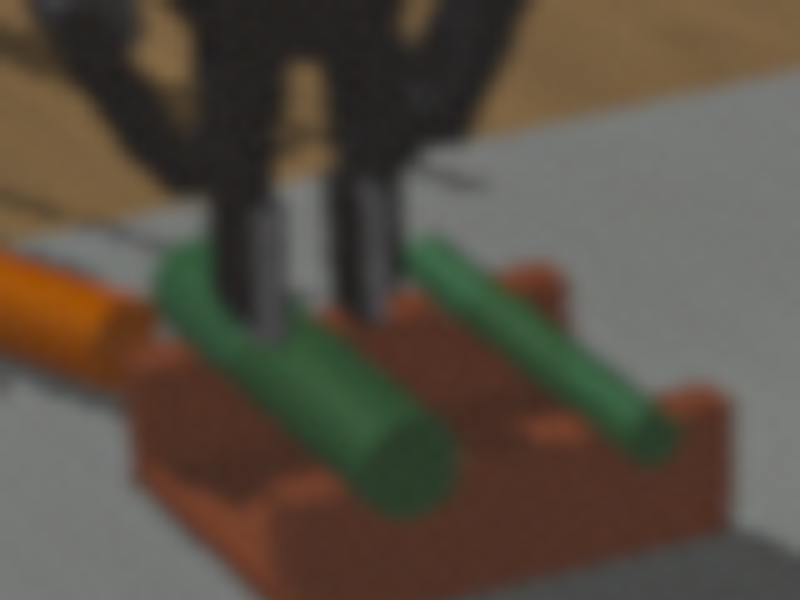

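The crop shows the fingertips, at about (251,213) and (262,212), above the rod rather than beside it. They sit about 35 mm higher than the stated tool geometry implies (tip z ≈ 0.062 at TCP z 0.054), so the rod is untouched. I'll open the fingers, go about 33 mm lower step by step, and check against the image.

Emit:
jog_arm:
  commands:
    - [3,0,-3,0,0,0,45]
    - [0,0,0,0,0,0,56]
    - [0,0,0,0,0,0,56]
    - [0,0,8,0,0,0,56]
    - [0,0,8,0,0,0,56]
    - [0,0,6,0,0,0,56]
    - [0,0,2,0,0,0,56]
    - [0,0,0,0,0,0,56]

```text
t: 14.12
position: [0.5328, 0.2844, 0.0323]
eef_rot: [-2.272, -2.169, 0.001]
wrist_force: [-0.5, 0.1, 0.1]
gripper_width: 0.056
finger_force: 0.0
```

```bash
python3 - <<'E'
from fit import *
np.set_printoptions(precision=4,suppress=True)
p=vision.read_camera("side");o=observe();P=np.array(o["position"]);print(P,o["joints"],o["wrist_force"])
for z in(.03,.045,.06):print(z,[proj(p,[P[0]+s*.035,P[1]-.011,z]) for s in(-1,1)])
a=cv2.cvtColor(p["frame"],cv2.COLOR_RGB2BGR)
cv2.imwrite("pics/g3.png",cv2.resize(a[180:250,215:305],(765,595),interpolation=cv2.INTER_CUBIC))
E
```

```text
[0.533  0.2845 0.0327] [0.4339 0.1485 1.5089 0.     1.4839 0.4801] [-0.1655  0.1926  0.4737]
0.03 [array([245.2859, 226.8588]), array([270.028 , 220.6383])]
0.045 [array([244.9848, 221.4114]), array([269.8745, 215.316 ])]
0.06 [array([244.6801, 215.9007]), array([269.7193, 209.9336])]
```

View pics/g3.png

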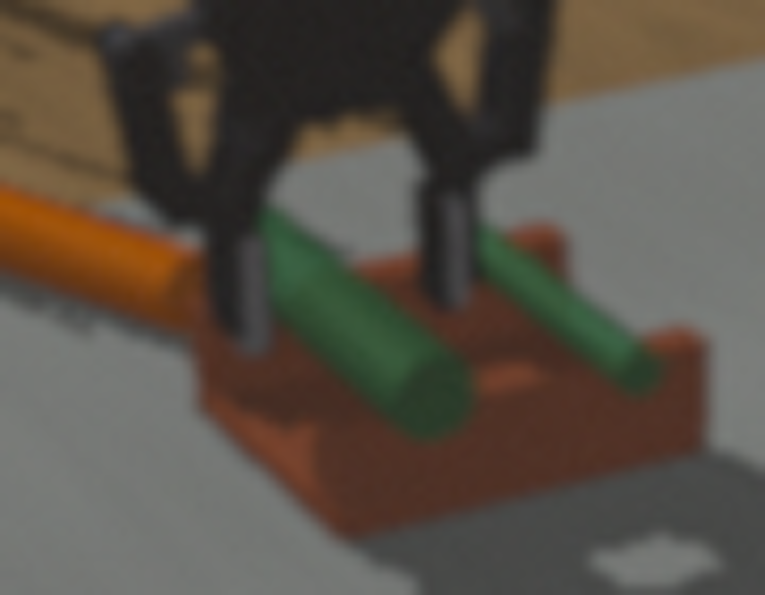

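The fingers straddle the thick rod with the tips at z ≈ 0.045, clear of the thin rod. I go 15 mm lower and close.

Emit:
jog_arm:
  commands:
    - [0,0,6,0,0,0,56]
    - [0,0,6,0,0,0,50]
    - [0,0,3,0,0,0,42]
    - [0,0,0,0,0,0,36]
    - [0,0,0,0,0,0,32]
    - [0,0,0,0,0,0,30]
    - [0,0,0,0,0,0,28]
    - [0,0,0,0,0,0,26]

```text
t: 15.18
position: [0.5318, 0.2846, 0.0179]
eef_rot: [-2.27, -2.169, 0.003]
wrist_force: [-5.4, -0.6, 4.3]
gripper_width: 0.0272
finger_force: 40.0
```

Emit:
jog_arm:
  commands:
    - [0,0,0,0,0,0,22]
    - [0,0,0,0,0,0,20]
    - [0,0,0,0,0,0,20]

```text
t: 15.55
position: [0.5318, 0.2846, 0.018]
eef_rot: [-2.27, -2.169, 0.003]
wrist_force: [-5.3, -0.1, 3.3]
gripper_width: 0.0263
finger_force: 58.6
```

Emit:
jog_arm:
  commands:
    - [0,0,-3,0,0,0,20]
    - [0,0,-6,0,0,0,20]
    - [0,0,-15,0,0,0,20]
    - [0,0,-25,0,0,0,20]
    - [0,0,-25,0,0,0,20]
    - [0,0,-15,0,0,0,20]
    - [0,0,-5,0,0,0,20]
    - [0,0,0,0,0,0,20]

```text
t: 16.55
position: [0.5329, 0.2844, 0.1113]
eef_rot: [-2.272, -2.17, 0.0]
wrist_force: [0.2, -0.6, -1.5]
gripper_width: 0.0264
finger_force: 59.0
```

```bash
python3 - <<'E'
from fit import *
np.set_printoptions(precision=4,suppress=True)
o=observe();P=np.array(o["position"]);print(o["t"],P,o["wrist_force"],o["finger_force"])
z0=.0458+P[2]-.018
V=[]
for c in("top","side"):
    p=vision.read_camera(c);print([(r["confidence"],r["extent"]) for r in vision.regions_of("rod",p)]);m=pick("rod",p,proj(p,[P[0],P[1],z0]));save(p,c+"3.png")
    if m is not None:V.append((p,m))
for v in V+[]: print(*fit([v],rodparts(),[P[0],P[1],1.527],z0))
if len(V)>1:print(*fit(V,rodparts(),[P[0],P[1],1.527],z0))
E
```

```text
16.55 [0.5329 0.2844 0.1113] [ 0.1908 -0.6387 -1.5118] 59.02480959892273
[(0.79, [112.8, 281.5, 160.8, 302.3]), (0.65, [204.1, 258.5, 238.3, 277.9])]
[(0.95, [200.6, 202.4, 241.7, 220.2]), (0.49, [249.8, 175.1, 269.8, 197.6])]
[0.5331 0.2825 1.5189] 1.301079273223877
[0.5372 0.2798 1.3685] 0.5286259651184082
[0.5342 0.2686 1.4094] 1.872920036315918
```

```bash
python3 go.py .5794 .0150 .10 77.3 8 20 | tr -d 'a-z()64.' >/dev/null; python3 go.py .5794 .0150 .10 77.3 8 20 | sed 's/np.float64(\([^)]*\))/\1/g'
```

```text
t 16.85 pos [0.5326 0.2843 0.1107] yaw 87.35 F [ 0.3 -0.1 -1.2]
[-33.4, 7.4, 1.3, -0.01, 0.01, 1.26, 20.0]
[-33.2, 8.1, 1.3, -0.01, 0.01, 1.26, 20.0]
[-33.0, 8.9, 1.3, -0.01, 0.01, 1.26, 20.0]
[-32.8, 9.6, 1.3, -0.01, 0.01, 1.26, 20.0]
[-32.6, 10.3, 1.3, -0.01, 0.01, 1.26, 20.0]
[-32.3, 11.0, 1.3, -0.01, 0.01, 1.26, 20.0]
[-32.1, 11.7, 1.3, -0.01, 0.01, 1.26, 20.0]
[-31.8, 12.4, 1.3, -0.01, 0.01, 1.26, 20.0]
```

Emit:
jog_arm:
  commands:
    - [-15,3,0,0,0,1,20]
    - [-34,8,0,0,0,1.3,20]
    - [-40,9,0,0,0,1.3,20]
    - [-40,10,0,0,0,1.3,20]
    - [-40,12,2,0,0,1.3,20]
    - [-40,14,3,0,0,1.3,20]
    - [-34,13,3,0,0,1.3,20]
    - [-18,9,2,0,0,1.2,20]

```text
t: 17.85
position: [0.5785, 0.0128, 0.1014]
eef_rot: [2.456, 1.959, -0.001]
wrist_force: [0.0, 0.8, -1.6]
gripper_width: 0.0265
finger_force: 59.1
```

Emit:
jog_arm:
  commands:
    - [0,0,8,0,0,0,20]
    - [0,0,12,0,0,0,20]
    - [0,0,12,0,0,0,20]
    - [0,0,6,0,0,0,20]
    - [0,0,0,0,0,0,20]

```text
t: 18.48
position: [0.578, 0.0159, 0.0626]
eef_rot: [-2.451, -1.964, 0.002]
wrist_force: [-0.2, -0.5, -1.3]
gripper_width: 0.0261
finger_force: 59.1
```

```bash
python3 - <<'E'
from fit import *
from go import go
p=vision.read_camera("side");t=vision.read_camera("top")
f=lambda q,y,x:cv2.resize(cv2.cvtColor(q["frame"],cv2.COLOR_RGB2BGR)[y:y+110,x:x+110],(396,396),interpolation=cv2.INTER_CUBIC)
P=observe()["position"]
def ov(q,im,y,x,z):
    r=render(q,rodparts(),[P[0]-.0004,P[1]+.001,1.349],z)[y:y+110,x:x+110];r=(cv2.resize(r,(396,396))>.5).astype(np.uint8)
    cv2.drawContours(im,cv2.findContours(r,0,1)[0],-1,(255,0,255),1);return im
z=P[2]+.0278
cv2.imwrite("pics/h.png",np.hstack([ov(p,f(p,205,275),205,275,z),ov(t,f(t,195,285),195,285,z)]))
go(.5794,.0150,.03,77.3,1,20)
E
```

```text
t 18.575 pos [0.5787 0.0156 0.0639] yaw 77.38 F [ 0.5  0.8 -1.1]
[np.float64(-0.4), np.float64(0.8), np.float64(33.9), np.float64(0.03), np.float64(-0.01), np.float64(0.08), 20]
```

View pics/h.png

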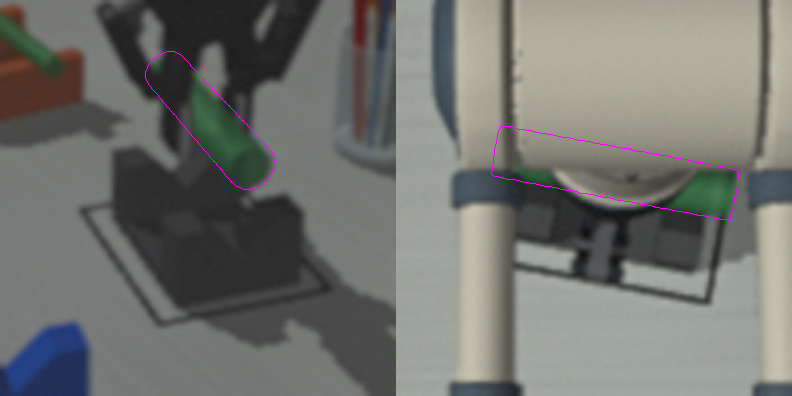

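Both views show the rod held level, parallel to and centred over the V, with the block still inside the outline. Now I lower it gently.

Emit:
jog_arm:
  commands:
    - [0,0.8,8,0,0,0,20]
    - [0,0,12,0,0,0,20]
    - [0,0,9,0,0,0,20]
    - [0,0,5,0,0,0,20]
    - [0,0,2,0,0,0,20]
    - [0,0,1,0,0,0,20]
    - [0,0,1,0,0,0,20]
    - [0,0,0,0,0,0,20]

```text
t: 19.58
position: [0.5794, 0.0152, 0.0258]
eef_rot: [2.452, 1.963, 0.0]
wrist_force: [0.4, -0.3, -1.2]
gripper_width: 0.0266
finger_force: 59.1
```

Emit:
jog_arm:
  commands:
    - [0,0,1,0,0,0,20]
    - [0,0,1,0,0,0,20]
    - [0,0,1,0,0,0,20]
    - [0,0,1,0,0,0,20]
    - [0,0,0,0,0,0,20]

```text
t: 20.2
position: [0.5792, 0.0151, 0.0214]
eef_rot: [-2.452, -1.963, 0.0]
wrist_force: [0.5, -0.4, -1.6]
gripper_width: 0.0263
finger_force: 59.1
```

Emit:
jog_arm:
  commands:
    - [0,0,0.5,0,0,0,20]
    - [0,0,0.5,0,0,0,20]
    - [0,0,0.5,0,0,0,20]
    - [0,0,0,0,0,0,20]

```text
t: 20.7
position: [0.5794, 0.0151, 0.0205]
eef_rot: [2.452, 1.963, 0.0]
wrist_force: [-1.8, 0.5, 1.1]
gripper_width: 0.0264
finger_force: 59.3
```

Emit:
jog_arm:
  commands:
    - [0,0,0.5,0,0,0,20]
    - [0,0,0.5,0,0,0,20]
    - [0,0,0,0,0,0,20]

```text
t: 21.08
position: [0.5794, 0.0151, 0.0204]
eef_rot: [2.452, 1.963, 0.001]
wrist_force: [-4.3, 0.6, 7.0]
gripper_width: 0.0265
finger_force: 59.9
```

The contact bears more on the +x slope (Fx −4 N), so I shift about 0.8 mm towards −y of the tool to balance it.

Emit:
jog_arm:
  commands:
    - [0,-0.4,0,0,0,0,20]
    - [0,-0.4,0.2,0,0,0,20]
    - [0,0,0.2,0,0,0,20]
    - [0,0,0,0,0,0,20]

```text
t: 21.58
position: [0.5794, 0.0152, 0.0204]
eef_rot: [2.451, 1.962, 0.003]
wrist_force: [-2.1, -0.6, 7.3]
gripper_width: 0.0263
finger_force: 59.8
```

```bash
python3 - <<'E'
from h import *
np.set_printoptions(precision=2,suppress=True)
for i in range(6):
    vision.read_camera("top");o=observe();print(o["t"],np.array(o["position"])*1e3,np.array(o["wrist_force"]),np.array(o["ft_torque"]),o["finger_force"])
E
```

```text
21.625 [579.42  15.14  20.42] [-3.   -0.04  7.07] [-0.1   0.3   0.01] 59.841145277023315
21.675 [579.42  15.16  20.42] [-2.73  0.03  7.56] [-0.1   0.37  0.03] 59.84127938747406
21.725 [579.43  15.14  20.42] [-2.62 -0.35  7.25] [-0.07  0.33 -0.02] 59.84088599681854
21.775 [579.43  15.13  20.43] [-3.61 -0.58  7.48] [-0.12  0.34  0.02] 59.840843081474304
21.825 [579.43  15.16  20.41] [-1.85 -0.78  6.49] [-0.01  0.35 -0.02] 59.84070539474487
21.875 [579.42  15.17  20.41] [-3.06 -0.65  6.4 ] [-0.04  0.37 -0.02] 59.84044432640076
```

Emit:
jog_arm:
  commands:
    - [0,-0.5,0.3,0,0,0,20]
    - [0,-0.5,0.3,0,0,0,20]
    - [0,0,0.3,0,0,0,20]
    - [0,0,0,0,0,0,20]

```text
t: 22.38
position: [0.5792, 0.0152, 0.0201]
eef_rot: [2.45, 1.961, 0.005]
wrist_force: [-1.4, 0.3, 8.7]
gripper_width: 0.0261
finger_force: 59.8
```

```bash
cat > f.py <<'E'
from h import *
np.set_printoptions(precision=2,suppress=True)
F=[]
for i in range(5):
    vision.read_camera("top");o=observe();F.append(np.r_[o["wrist_force"],o["ft_torque"],np.array(o["position"])*1e3])
print(o["t"],np.mean(F,0))
E
python3 f.py
```

```text
22.625 [ -1.11  -0.99   7.86  -0.15   0.15  -0.05 579.18  15.24  20.11]
```

Emit:
jog_arm:
  commands:
    - [0,-0.2,0.2,0,0,0,20]
    - [0,0,0.2,0,0,0,20]
    - [0,0,0,0,0,0,20]

```text
t: 23.0
position: [0.5792, 0.0152, 0.0201]
eef_rot: [2.45, 1.961, 0.006]
wrist_force: [-1.3, -0.6, 9.2]
gripper_width: 0.0265
finger_force: 59.9
```

```bash
python3 f.py; python3 mv.py .579 .0159 1.349 9; python3 - <<'E'
from fit import *
a=[cv2.imread(f"pics/{n}9.png") for n in("side","top")]
f=lambda i,y,x:cv2.resize(i[y:y+110,x:x+110],(396,396),interpolation=cv2.INTER_CUBIC)
cv2.imwrite("pics/k.png",np.hstack([f(a[0],215,275),f(a[1],195,285)]))
E
```

```text
23.25 [ -1.59  -0.62   9.17  -0.17   0.19  -0.04 579.18  15.24  20.09]
1 [0.5738 0.0149 1.4069] 3.488051414489746 to go mm x,y(place): 2.769771070797195 -4.201554136526997 yaw err deg 3.325517490687
1 [0.5778 0.0153 1.3647] 0.45150038599967957 to go mm x,y(place): 1.481657753749261 -0.35697148988716537 yaw err deg 0.9073176681545881
2 [0.5771 0.0155 1.3915] 3.936594247817993 to go mm x,y(place): 1.4644968608455373 -1.089396378812313 yaw err deg 2.443403897225999
23.45 [0.5792 0.0152 0.0201] [-1.4419 -1.1511  9.3564]
```

View pics/k.png

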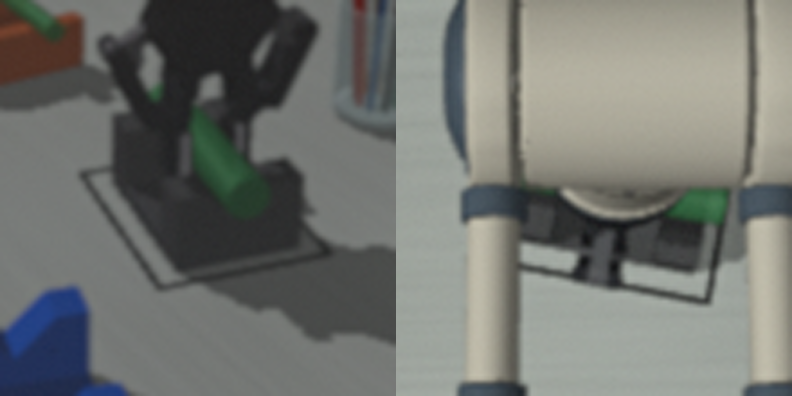

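The rod lies along the V with equal overhang, and the block stands square in the outline. The steady push is about 9–10 N, with little side force. I'm handing it in.

```bash
python3 -c "
from plant import job
print(job.job_done())"
```

```text
the job is handed in; nothing more can be done
None
```

I handed the job in at about 23.5 s of the 61 s allowed. The V-block stands square in the outline, within about 1 mm by the last clear camera fit, and the thick rod is seated along the V, still held and pressed with about 9 N.

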